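# Pull the pleated filter from the fume extractor and hold it to the inspection light

### The arm

A 7-joint arm with a two-finger parallel gripper is mounted at the origin on a cart in front of the work surface, level with it; the furniture and walls round the work are solid. World frame = base frame: x ahead of the robot, y to its left, z up, the work surface at z = 0. Lengths are in m, angles in rad, forces in N, time in s.
With the tool pointing down it reaches from about 0.35 to 0.9 m from the base axis. Payload 8.1 kg.
Tool frame: the origin (TCP) lies at the very end of the fingers, on their centre line; the grasp point (between the pads) lies 19 mm behind it; z points along the fingers, y is the line along which they close (so a half turn about z gives the same grasp; the last joint's range is limited). The gripper opens to 85 mm and grips with 20 to 120 N. Pads are 22 mm wide; open, the fingers measure 114 mm over their backs; the gripper's body (76 mm by 85 mm) begins 54 mm behind the grasp point. The pads swing forward as they close: fully open they stand 13 mm farther back than shut.
Start: joints at [-1.234, 0.434, 0.025, 1.573, -0.012, 1.134, -0.075], TCP at [0.266, 0.566, 0.231] pointing down, gripper open.
Joint ranges: [-2.62, 2.62], [-0.44, 2.09], [-1.27, 1.32], [0.08, 2.57], [-1.32, 4.46], [0.12, 2], [-2.74, 2.74]. Speed limits (rad/s): [2.22, 2.22, 3.01, 3.01, 3.14, 3.14, 3.14].

### API

Orientations are given as a 3x3 rotation matrix whose columns are the frame's x, y, z axes.
In Python, from rig import * gives the robot as it stands.
- The arm moves only by the tool send_rows, never from a script. Its argument "motion" is a list of rows, each a list of 3 entries, a list of its own where there are three numbers: the shift along the tool's x, y, z in mm, then the turn, a rotation vector about the tool's x, y, z in rad, then the finger opening in mm, from 0 to 85.4. A call has 1 to 20 rows; each row is the pose to reach, as a shift and turn from the pose commanded when the call began, along the tool's axes at that moment; what a row does not reach only later rows make up. A row lasts 1/12 s, in which the tool goes at most 41.7 mm and 7.16 degrees, less where a joint would pass 70% of its speed; a pose out of reach is approached as far as the arm can. A call with a gripper value outside its range is refused whole. The fingers move at their own pace and stop on an object; "grip_force" is the grip in N (left out, the last holds). Time passes only in rows, so rows that repeat a pose let the fingers close. It gives the time, the measured TCP pose, the force, the opening and the grip force at its end, in the units of the state.
- get_state(): the state, without advancing time (a new reading comes with each control period).
- get_image(name): name is "scene" or "top" or "wrist"; returns a dict with "pixels" (384x512x3 uint8, red, green, blue), "z_map" (384x512 float32, m along the optical axis (not along the pixel's ray), 0 where there is no reading), "intrinsics" (3x3 intrinsics, pixels), "camera_from_world" (4x4, takes a point from world to camera coordinates). Camera axes: x right, y up, looking along -z (the intrinsics and any distortion apply to the point x, -y, -z); pixel columns grow to the right and rows downward; lengths in m; the calibration is good to about 2 mm. The wrist camera is an equidistant fisheye: a pixel r from the principal point sees the ray r / f radians off the axis. A picture is of the moment at which its call begins.
- finish_job(): hands the job in; it is judged then, once.
The state is a dict: "time_s": time; "joints": joint angles; "dq": joint speeds; "effort": joint torques, N m; "tcp_pos": TCP position; "tcp_rot": TCP orientation; "contact_force": force on the tool from outside, world axes, zero at the start; "moment": the same for the moment, N m; "finger_gap": opening from 0.0 (shut) to 1.0 (fully open); "gripper_force": force on a finger pad.
Only numpy, scipy, OpenCV 4.12 (cv2) and the standard library are available. Lean on these libraries where they do the work, as an engineer would, in place of code of your own. Each camera call takes 0.05 s, during which the arm holds its last target. There are 200 camera calls.

### The job

Lift the blue cover flap of the bench fume extractor until it stands up open, draw the orange-framed pleated filter straight up out of its slot by its tab, and leave the grey-framed carbon filter in its place. Present the pleated filter at the upright inspection light: upright with its tab up, parallel to the lit window and centred on it, about 5 cm in front of it and hanging free without touching the light. Finish while still holding it there, keeping still; do not disturb the other things on the table.

Things in the scene. Friction and masses are not known exactly. Their poses are not given: they have to be found in the camera images.
- extractor: fixed grey box 134 (x) by 117 (y) by 110 high, round grille on its front (-x); origin at centre of underside. Walls 6, floor 10 thick. Two upright cassettes stand inside, parallel to the front, middles at x=-35 or x=+7, y=0; which is in which varies. They stand in grooves 14 wide at both ends (2 play all round) up to 60 above the table. A fan block fills x above 33 up to 70 high
- flap (a joint): blue cover flap 138 by 119 by 6, 150 g, lying on the extractor and hiding the cassettes; hinged along the rear (+x) top edge. 0 = closed, pi/2 = standing upright, stop at 2.2; may start up to 0.12 ajar. Stiff hinge (0.15 N m friction): it stays where it is left; about 2 N at the handle lifts it
- flap_hinge (a point): midpoint of the hinge line (along the extractor's y axis), at x = +67, z = 110 of the extractor's frame; fixed to the extractor
- flap_grip (a point): middle of the flap's handle: black round bar, diameter 14, 30 long, parallel to the hinge, on a web 12 wide; its axis is 20 above the flap's upper face, near the front edge. Moves with the flap; closed, it lies 118 in front of (-x) and 26 above the hinge line. Gripped by its two ends, it can turn between the fingers as the flap swings
- pleated_filter: the filter wanted: orange frame, white pleats, 10 thick (x), 100 wide (y), 70 high (z), with an orange pull tab 30 wide (y), 10 thick, 26 high in the middle of its top edge (96 high in all); about 80 g. Origin at centre of underside, z up. In its slot it stands on the extractor's floor (10 above the table), the tab's top 4 below the rim, its y parallel to the extractor's
- filter_mid (a point): middle of the pleated filter's 100 by 70 plate, 35 above its origin; axes as the filter's
- carbon_filter: the other cassette, same shape and sizes, grey frame and black grid; stays in its slot. Origin at the centre of its underside
- light_panel: upright inspection light, fixed: black panel 160 wide (y), 120 high, 14 thick, its lower edge 25 and top 145 above the table, on a flat foot 70 by 110 by 8 that reaches 25 in front of the window. Origin on the table below the middle of the window; the lit white window faces its -x side
- window_mid (a point): middle of the lit window (136 by 96), 85 above the table, on the front face; axes as the light panel's, -x points out of the window, z up
- red_screwdriver: bystander, leave alone: red-and-grey handled screwdriver, 155x21x21, lying on the table
- orange_pliers: bystander, leave alone: orange-handled pliers, 148x50x11, lying flat
- solder_reel: bystander, leave alone: green-flanged solder reel, 49 across, 39 high, standing
- grease_jar: bystander, leave alone: small white jar with black cap, 38 across, 31 high

How it is judged:
By the outcome, as a careful person would: the job done as asked, in the order asked, and still so for the second after the job is handed in, while the arm keeps its last pose, push and grip.
It also fails if it takes over 61 s, if anything falls off the work surface, if the arm or the gripper's body presses on something with over 40 N, if the wrist force passes 120 N, or if a joint passes its speed limit or range.

## Working session

There is one attempt and no reset: what is moved stays moved. The work goes in short steps, Python scripts to look and compute and a tool call to move; the robot and the scene stay as the last step left them, time stands still between calls to the robot, and variables do not carry over. Pictures are saved under pics/ and viewed, at most 10 in all, crops included, and the job is handed in when it is done.

Besides the shell and the picture viewer there is one more tool, called after "Request:" as name(argument=value, ...) on one line, values as JSON. send_rows: Moves the arm, as the interface text tells. Its arguments: {"type":"object","properties":{"motion":{"type":"array","items":{"type":"array"}},"grip_force":{"type":"number"}},"required":["motion"]}

```bash
ls; mkdir -p pics
cat > h.py <<'E'
from rig import *
import numpy as np, cv2
def shot(n,f=None):
    d=get_image(n)
    if f: cv2.imwrite('pics/'+f,d['pixels'][:,:,::-1])
    return d
def cloud(d):
    K=np.array(d['intrinsics']);z=d['z_map'];v,u=np.mgrid[:384,:512]
    P=np.stack([(u-K[0,2])/K[0,0]*z,-(v-K[1,2])/K[1,1]*z,-z],-1)
    T=np.linalg.inv(np.array(d['camera_from_world']))
    return P@T[:3,:3].T+T[:3,3]
E
python3 - <<'E'
from h import *
a=shot('scene','s.png');b=shot('top','t.png')
s=get_state();print({k:np.round(s[k],3).tolist() for k in s})
for d in(a,b):print(np.round(d['intrinsics'],1).tolist(),np.round(d['camera_from_world'],3).tolist())
cv2.imwrite('pics/st.png',np.hstack([cv2.resize(a['pixels'],(800,600))[:,:,::-1]]))
E
```

```text
pics
{'time_s': 0.1, 'joints': [-1.234, 0.435, 0.025, 1.574, -0.012, 1.134, -0.075], 'dq': [0.002, -0.002, 0.0, -0.001, 0.002, -0.001, -0.001], 'effort': [0.003, -67.176, 1.028, -31.691, 0.016, 0.007, 0.0], 'tcp_pos': [0.266, 0.565, 0.231], 'tcp_rot': [[-0.905, 0.426, -0.0], [0.426, 0.905, -0.001], [-0.0, -0.001, -1.0]], 'contact_force': [-0.052, -0.455, 0.396], 'moment': [0.002, -0.023, 0.007], 'gripper_force': 0.0, 'finger_gap': 0.999}
[[428.9, 0.0, 263.9], [0.0, 428.9, 186.6], [0.0, 0.0, 1.0]] [[0.506, -0.862, -0.006, -0.396], [0.589, 0.341, 0.732, -0.37], [-0.629, -0.374, 0.681, -1.273], [0.0, 0.0, 0.0, 1.0]]
[[499.9, 0.0, 246.9], [0.0, 499.9, 190.6], [0.0, 0.0, 1.0]] [[0.014, -1.0, -0.019, -0.097], [0.989, 0.011, 0.145, -0.592], [-0.145, -0.021, 0.989, -1.461], [0.0, 0.0, 0.0, 1.0]]
```

View pics/s.png

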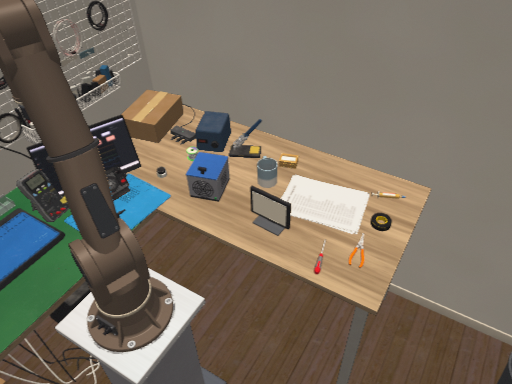

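View pics/t.png

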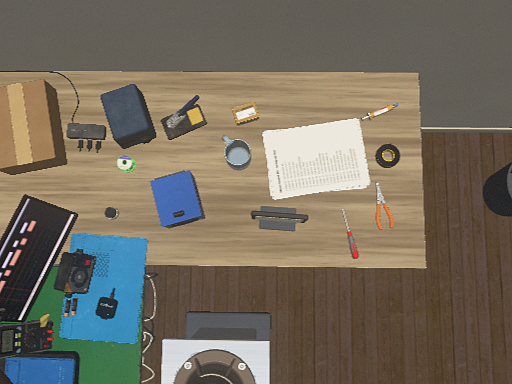

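The scene view shows the blue-covered extractor at (208,177) and the light panel at (270,208). In the top view they are at (177,198) and (279,215), with the extractor handle near (179,214) facing the robot. Next I measure them.

Run:
```python
from h import *
a=shot('scene');b=shot('top')
for n,d in(('s',a),('t',b)):
    P=cloud(d);c=d['pixels'].astype(int);h=cv2.cvtColor(d['pixels'],cv2.COLOR_RGB2HSV)
    u0,v0,u1,v1=(180,145,235,205) if n=='s' else (145,165,210,232)
    R=np.zeros((384,512),bool);R[v0:v1,u0:u1]=1
    R&=d['z_map']>0
    m=R&(h[...,0]>105)&(h[...,0]<125)&(h[...,1]>140)&(P[...,2]>.1)
    p=P[m];cov=np.linalg.lstsq(np.c_[p[:,:2],np.ones(len(p))],p[:,2],rcond=None)[0]
    print(n,'flap',m.sum(),p.mean(0).round(4),'plane',cov.round(3))
    r=cv2.minAreaRect(p[:,:2].astype(np.float32)*1000);print(r,cv2.boxPoints(r).round().tolist())
    k=R&(c.max(-1)<60)&(P[...,2]>.12);q=P[k];print('handle',k.sum(),q.mean(0).round(4) if k.sum() else 0,q[:,2].max() if k.sum() else 0)
    if k.sum():print(cv2.minAreaRect(q[:,:2].astype(np.float32)*1000))
    u0,v0,u1,v1=(240,180,300,240) if n=='s' else (240,195,320,240)
    R=np.zeros((384,512),bool);R[v0:v1,u0:u1]=1;R&=d['z_map']>0
    m=R&(P[...,2]>.03);q=P[m];print('panel',m.sum(),q.mean(0).round(4),q[:,2].max());print(cv2.minAreaRect(q[:,:2].astype(np.float32)*1000))
    m=R&(P[...,2]<.02)&(P[...,2]>.004)&(c.max(-1)<120);q=P[m];print('foot',m.sum(),q.mean(0).round(4),cv2.boxPoints(cv2.minAreaRect(q[:,:2].astype(np.float32)*1000)).round().tolist())
    im=d['pixels'][:,:,::-1]
    cv2.imwrite(f'pics/c{n}.png',cv2.resize(im[140:245,150:320] ,None,fx=4,fy=4,interpolation=cv2.INTER_CUBIC))
d=a
# window in scene: fit plane
P=cloud(a);q=P[190:225,255:288].reshape(-1,3);q=q[q[:,2]>.04];cc=q.mean(0);w,v=np.linalg.eigh(np.cov((q-cc).T));print(cc,v[:,0],w)
```

```text
s flap 671 [0.5546 0.1087 0.1152] plane [-0.019 -0.006  0.126]
((554.8827514648438, 111.28301239013672), (139.66246032714844, 116.0991439819336), 17.630157470703125) [[471.0, 145.0], [506.0, 35.0], [639.0, 77.0], [604.0, 188.0]]
handle 23 [0.5068 0.0943 0.1353] 0.1450198385117495
((507.6071472167969, 93.87625122070312), (10.467537879943848, 23.251867294311523), 14.00269889831543)
panel 1088 [ 0.5071 -0.185   0.0932] 0.14706228891669082
((560.1749267578125, -136.82504272460938), (263.6925964355469, 118.55033111572266), 42.11483383178711)
foot 232 [ 0.4958 -0.1857  0.0071] [[461.0, -135.0], [474.0, -243.0], [575.0, -231.0], [562.0, -122.0]]
t flap 1812 [0.5599 0.1133 0.117 ] plane [-0.011 -0.005  0.124]
((559.535888671875, 113.553466796875), (137.15521240234375, 115.41631317138672), 16.300302505493164) [[478.0, 150.0], [510.0, 39.0], [642.0, 77.0], [609.0, 188.0]]
handle 20 [0.5106 0.0976 0.1422] 0.14893864361061415
((512.2874755859375, 98.34449768066406), (11.148796081542969, 24.04205322265625), 17.18232536315918)
panel 472 [ 0.5084 -0.181   0.1242] 0.1533868053699896
((510.9468994140625, -181.33853149414062), (156.6409912109375, 15.896973609924316), 86.15831756591797)
foot 450 [ 0.5111 -0.1826  0.0086] [[476.0, -235.0], [546.0, -240.0], [553.0, -130.0], [483.0, -125.0]]
[ 0.49933622 -0.19487301  0.10125962] [-0.84757724  0.22496311 -0.4806292 ] [0.00037118 0.00133329 0.00603478]
```

View pics/cs.png

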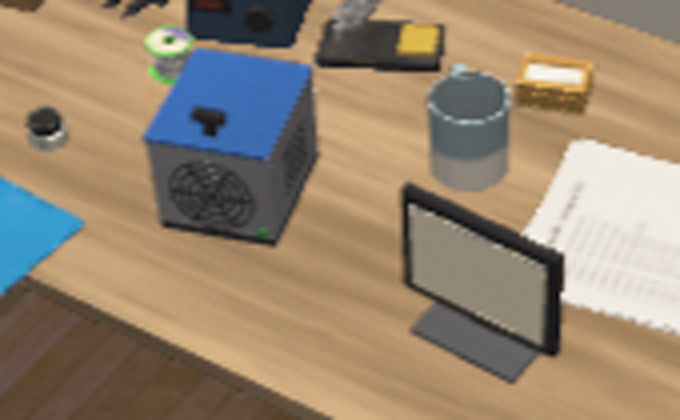

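```bash
cat >> h.py <<'E'
from scipy.spatial.transform import Rotation as Ro
def down(yaw_y): # tool down, tool y axis at world azimuth yaw_y (deg)
    a=np.radians(yaw_y);y=np.array([np.cos(a),np.sin(a),0]);z=np.array([0,0,-1.]);return np.c_[np.cross(y,z),y,z]
def rel(pos,R):
    s=get_state();R0=np.array(s['tcp_rot']);
    return ((R0.T@(np.array(pos)-s['tcp_pos'])*1000).round(1).tolist(),Ro.from_matrix(R0.T@R).as_rotvec().round(4).tolist())
E
python3 -c "
from h import *
print(rel([.512,.098,.23],down(106.5)))"
```

```text
([-421.5, -318.0, 1.2], [-0.0009, -0.0003, -0.7278])
```

Request:
send_rows(motion=[[[-40, -30, 0], [0, 0, -0.1], 70], [[-75, -55, -5], [0, 0, -0.2], 70], [[-105, -80, -10], [0, 0, -0.3], 70], [[-135, -105, -10], [0, 0, -0.4], 70], [[-170, -130, -10], [0, 0, -0.5], 70], [[-200, -150, -10], [0, 0, -0.6], 70], [[-235, -175, -10], [0, 0, -0.7], 70], [[-265, -200, -10], [0, 0, -0.728], 70], [[-300, -225, -10], [0, 0, -0.728], 70], [[-330, -250, -10], [0, 0, -0.728], 70], [[-360, -272, -10], [0, 0, -0.728], 70], [[-390, -295, 0], [0, 0, -0.728], 70], [[-410, -310, 0], [0, 0, -0.728], 70], [[-421.5, -318, 0], [0, 0, -0.728], 70], [[-421.5, -318, 0], [0, 0, -0.728], 70], [[-421.5, -318, 0], [0, 0, -0.728], 70], [[-421.5, -318, 0], [0, 0, -0.728], 70], [[-421.5, -318, 0], [0, 0, -0.728], 70]])

```text
time_s: 1.7
tcp_pos: [0.5115, 0.0998, 0.2313]
tcp_rot: [[-0.958, -0.286, -0.0], [-0.286, 0.958, 0.001], [0.0, 0.001, -1.0]]
contact_force: [0.5, 0.3, -0.8]
finger_gap: 0.819
gripper_force: 0.0
```

Run:
```python
from h import *
d=shot('wrist','w1.png')
s=get_state();print(s['tcp_pos'],s['time_s'],s['joints'],rel([.512,.098,.23],down(106.5)))
T=np.linalg.inv(np.array(d['camera_from_world']));print(T.round(3),d['intrinsics'])
```

```text
[0.51155604 0.09972513 0.2313297 ] 1.75 [-0.38360036  0.26467631  0.11134336  1.83088797 -0.03415225  1.04788575
  1.60216563] ([0.1, -1.8, 1.3], [0.0005, -0.0, 0.0024])
[[-0.286 -0.924 -0.254  0.448]
 [ 0.958 -0.276 -0.076  0.081]
 [-0.    -0.265  0.964  0.373]
 [ 0.     0.     0.     1.   ]] [[297.31863964   0.         253.36714828]
 [  0.         297.31863964 186.61923163]
 [  0.           0.           1.        ]]
```

View pics/w1.png

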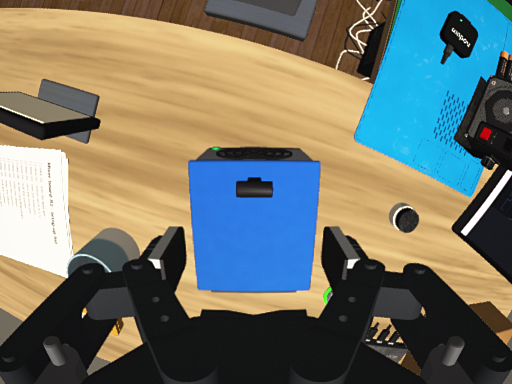

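The wrist view shows the black handle at (255,188), centred between the fingers, with the flap edges from (190,160) to (320,160). I cast rays to locate it.

```bash
cat >> h.py <<'E'
def fray(d,u,v): # fisheye rays world: origin, dirs
    K=np.array(d['intrinsics']);u=np.atleast_1d(u).astype(float);v=np.atleast_1d(v).astype(float)
    x=(u-K[0,2]);y=(v-K[1,2]);r=np.hypot(x,y)+1e-9;t=r/K[0,0]
    D=np.stack([np.sin(t)*x/r,-np.sin(t)*y/r,-np.cos(t)],-1);T=np.linalg.inv(np.array(d['camera_from_world']))
    return T[:3,3],D@T[:3,:3].T,np.cos(t)
def onz(d,u,v,z):
    o,D,_=fray(d,u,v);return o+D*((z-o[2])/D[:,2:3])
def wcloud(d):
    v,u=np.mgrid[:384,:512];o,D,c=fray(d,u.ravel(),v.ravel())
    return (o+D*(d['z_map'].ravel()/c)[:,None]).reshape(384,512,3)
E
python3 - <<'E'
from h import *
d=shot('wrist');h=cv2.cvtColor(d['pixels'],cv2.COLOR_RGB2HSV);P=wcloud(d)
m=np.zeros((384,512),bool);m[172:205,225:285]=1;k=m&(h[...,2]<70)
v,u=np.nonzero(k);print('handle',u.min(),u.max(),v.min(),v.max(),k.sum())
q=P[k];q=q[q[:,2]>.13];print('depth pts',q.mean(0),q[:,2].max(),len(q))
r=cv2.minAreaRect(np.c_[u,v][v>v.min()+5].astype(np.float32));print(r)
print('axis',onz(d,[r[0][0]],[r[0][1]],.140))
b=np.zeros((384,512),bool);b[150:300,180:330]=1;b&=(h[...,0]>100)&(h[...,0]<128)&(h[...,1]>140)
v,u=np.nonzero(b);p=P[b];p=p[(p[:,2]>.1)&(p[:,2]<.13)];print(p.mean(0))
R=cv2.minAreaRect(p[:,:2].astype(np.float32)*1000);print(R,cv2.boxPoints(R).round().tolist())
print(np.linalg.lstsq(np.c_[p[:,:2],np.ones(len(p))],p[:,2],rcond=None)[0])
print(rel([.512,.098,.23],down(106.5)))
E
```

```text
handle 236 271 178 196 516
depth pts [0.50990982 0.09907253 0.14315856] 0.3732824750258679 477
((253.5, 190.0), (12.0, 35.0), 90.0)
axis [[0.51197067 0.10014075 0.14      ]]
[0.55282296 0.11246639 0.11643171]
((558.2313232421875, 114.22179412841797), (138.5108642578125, 117.87322998046875), 16.570724487304688) [[475.0, 151.0], [509.0, 38.0], [641.0, 77.0], [608.0, 190.0]]
[-0.01008149 -0.00374658  0.12242636]
([0.1, -1.6, 1.4], [0.0004, 0.0001, 0.0022])
```

Request:
send_rows(motion=[[[0, 0, 30], [0, 0, 0], 60], [[0, 0, 60], [0, 0, 0], 60], [[0, 0, 85], [0, 0, 0], 60], [[0, 0, 100], [0, 0, 0], 60], [[0, 0, 106], [0, 0, 0], 60], [[0, 0, 106], [0, 0, 0], 60], [[0, 0, 106], [0, 0, 0], 60], [[0, 0, 106], [0, 0, 0], 28], [[0, 0, 106], [0, 0, 0], 28], [[0, 0, 106], [0, 0, 0], 28], [[0, 0, 106], [0, 0, 0], 28], [[0, 0, 106], [0, 0, 0], 28], [[0, 0, 106], [0, 0, 0], 28], [[0, 0, 106], [0, 0, 0], 28]], grip_force=25)

```text
time_s: 2.97
tcp_pos: [0.5122, 0.1003, 0.1262]
tcp_rot: [[-0.958, -0.286, 0.001], [-0.286, 0.958, 0.002], [-0.002, 0.002, -1.0]]
contact_force: [-1.4, 6.0, 1.1]
finger_gap: 0.341
gripper_force: 26.4
```

```bash
python3 -c "
import numpy as np
p0=.23
for t in np.arange(1,21)*.085:
  p=p0+t;print([round(-120.8*(np.cos(p0)-np.cos(p))),0,round(-120.8*(np.sin(p)-np.sin(p0)))],end=' ')"
```

```text
[-3, 0, -10] [-6, 0, -20] [-11, 0, -29] [-16, 0, -38] [-22, 0, -46] [-28, 0, -54] [-36, 0, -61] [-43, 0, -68] [-52, 0, -74] [-61, 0, -79] [-70, 0, -83] [-80, 0, -87] [-89, 0, -90] [-99, 0, -92] [-110, 0, -93] [-120, 0, -93] [-130, 0, -93] [-140, 0, -91] [-150, 0, -89] [-160, 0, -86]
```

Request:
send_rows(motion=[[[-3, 0, -10], [0, 0, 0], 28], [[-6, 0, -20], [0, 0, 0], 28], [[-11, 0, -29], [0, 0, 0], 28], [[-16, 0, -38], [0, 0, 0], 28], [[-22, 0, -46], [0, 0, 0], 28], [[-28, 0, -54], [0, 0, 0], 28], [[-36, 0, -61], [0, 0, 0], 28], [[-43, 0, -68], [0, 0, 0], 28], [[-52, 0, -74], [0, 0, 0], 28], [[-61, 0, -79], [0, 0, 0], 28], [[-70, 0, -83], [0, 0, 0], 28], [[-80, 0, -87], [0, 0, 0], 28], [[-89, 0, -90], [0, 0, 0], 28], [[-99, 0, -92], [0, 0, 0], 28], [[-110, 0, -93], [0, 0, 0], 28], [[-120, 0, -93], [0, 0, 0], 28], [[-130, 0, -93], [0, 0, 0], 28], [[-140, 0, -91], [0, 0, 0], 28], [[-150, 0, -89], [0, 0, 0], 28], [[-150, 0, -89], [0, 0, 0], 28]])

```text
time_s: 4.63
tcp_pos: [0.6577, 0.1431, 0.2155]
tcp_rot: [[-0.958, -0.286, 0.003], [-0.286, 0.958, 0.003], [-0.004, 0.002, -1.0]]
contact_force: [0.5, 4.3, 4.5]
finger_gap: 0.346
gripper_force: 24.7
```

Run:
```python
from h import *
shot('scene','s2.png');d=shot('top');s=get_state();print(s['contact_force'],s['tcp_pos'],s['finger_gap'])
im=cv2.imread('pics/s2.png');cv2.imwrite('pics/s2c.png',np.hstack([cv2.resize(im[100:245,150:320],None,fx=3,fy=3),cv2.resize(d['pixels'][130:275,120:210,::-1],None,fx=3,fy=3)]))
```

```text
[-0.09734824  4.74867939  5.55568459] [0.65696148 0.14291978 0.2156543 ] 0.34417854312000595
```

View pics/s2c.png

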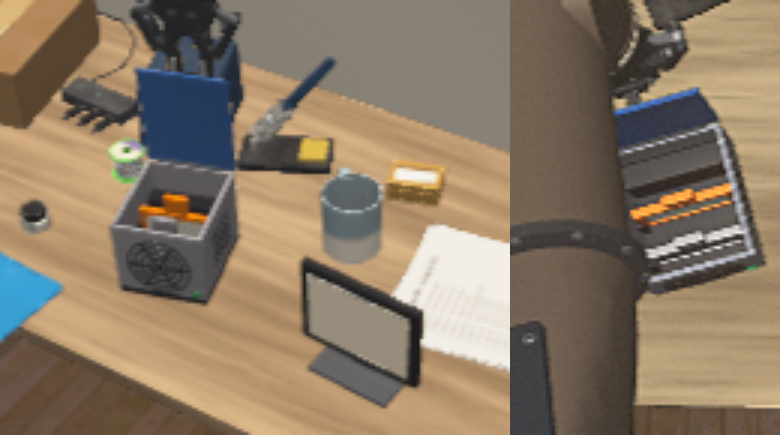

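The flap stands up and the pleated orange filter is in the rear slot (orange tab in front of the flap, grey one nearer the grille). I release the handle, rise and move back over the orange tab.

Request:
send_rows(motion=[[[0, 0, 0], [0, 0, 0], 60], [[0, 0, 0], [0, 0, 0], 60], [[0, 0, 0], [0, 0, 0], 60], [[0, 0, 0], [0, 0, 0], 60], [[0, 0, 0], [0, 0, 0], 60], [[0, 0, -15], [0, 0, 0], 60], [[0, 0, -35], [0, 0, 0], 60], [[0, 0, -60], [0, 0, 0], 60], [[0, 0, -85], [0, 0, 0], 60], [[0, 0, -100], [0, 0, 0], 60], [[20, 0, -100], [0, 0, 0], 60], [[45, 0, -100], [0, 0, 0], 60], [[70, 0, -100], [0, 0, 0], 60], [[90, 0, -100], [0, 0, 0], 60], [[94, 0, -100], [0, 0, 0], 60], [[94, 0, -100], [0, 0, 0], 60]])

```text
time_s: 6.07
tcp_pos: [0.565, 0.1137, 0.315]
tcp_rot: [[-0.959, -0.284, 0.001], [-0.284, 0.959, 0.0], [-0.001, 0.0, -1.0]]
contact_force: [1.7, -0.2, 0.1]
finger_gap: 0.7
gripper_force: 0.0
```

Request:
send_rows(motion=[[[0, 0, 0], [0, 0, 0.11], 30], [[0, 0, 0], [0, 0, 0.22], 30], [[0, 0, 0], [0, 0, 0.33], 30], [[0, 0, 0], [0, 0, 0.44], 30], [[0, 0, 0], [0, 0, 0.55], 30], [[0, 0, 0], [0, 0, 0.66], 30], [[0, 0, 0], [0, 0, 0.77], 30], [[0, 0, 0], [0, 0, 0.88], 30], [[0, 0, 0], [0, 0, 0.99], 30], [[0, 0, 0], [0, 0, 1.1], 30], [[0, 0, 0], [0, 0, 1.21], 30], [[0, 0, 0], [0, 0, 1.32], 30], [[0, 0, 0], [0, 0, 1.43], 30], [[0, 0, 0], [0, 0, 1.54], 30], [[0, 0, 0], [0, 0, 1.571], 30], [[0, 0, 0], [0, 0, 1.571], 30], [[0, 0, 30], [0, 0, 1.571], 30], [[0, 0, 60], [0, 0, 1.571], 30], [[0, 0, 90], [0, 0, 1.571], 30], [[0, 0, 90], [0, 0, 1.571], 30]])

```text
time_s: 7.73
tcp_pos: [0.5632, 0.114, 0.2189]
tcp_rot: [[-0.286, 0.958, -0.008], [0.958, 0.286, -0.003], [-0.0, -0.008, -1.0]]
contact_force: [-1.3, 0.7, -0.5]
finger_gap: 0.348
gripper_force: 0.0
```

Run:
```python
from h import *
d=shot('wrist','w2.png');s=get_state();print(s['tcp_pos'],s['joints'],s['time_s'],s['finger_gap'])
h=cv2.cvtColor(d['pixels'],cv2.COLOR_RGB2HSV);P=wcloud(d)
k=(h[...,0]>5)&(h[...,0]<20)&(h[...,1]>170)&(h[...,2]>100)
q=P[k];q=q[(abs(q[:,0]-.56)<.08)&(abs(q[:,1]-.115)<.08)&(q[:,2]>.06)&(q[:,2]<.125)]
print(len(q));t=q[q[:,2]>.095];print('tab',t.mean(0),len(t),cv2.minAreaRect(t[:,:2].astype(np.float32)*1000) if len(t) else 0)
f=q[q[:,2]<.09];print('frame',f.mean(0),cv2.minAreaRect(f[:,:2].astype(np.float32)*1000))
```

```text
[0.56447378 0.11410837 0.2219389 ] [-0.57683155  0.37528701  0.38987431  1.72782589 -0.15804247  1.07513391
  0.15413546] 7.7833 0.35233241876336246
148
tab [0.56410498 0.12828172 0.1015561 ] 35 ((566.9586791992188, 117.62007904052734), (8.951447486877441, 29.16697883605957), 16.86484718322754)
frame [0.56180866 0.13482198 0.07865216] ((567.4785766601562, 115.70526123046875), (10.342123031616211, 102.58836364746094), 16.001447677612305)
```

View pics/w2.png

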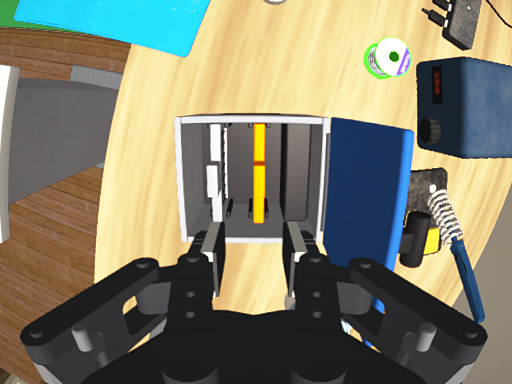

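The wrist view shows the orange filter edge-on at (259,172), in the middle of the box, between the carbon filter at (215,180) and the fan block. The upright flap is on the right.

```bash
python3 -c "
from h import *
print(rel([.567,.1167,.084],down(16.5)))"
```

```text
([1.8, 3.9, 137.9], [-0.0055, 0.0004, 0.0014])
```

Request:
send_rows(motion=[[[2, 3, 30], [0, 0, 0], 28], [[2, 3, 60], [0, 0, 0], 28], [[2, 3, 85], [0, 0, 0], 28], [[2, 3, 90], [0, 0, 0], 28], [[2, 3, 90], [0, 0, 0], 28], [[2, 3, 90], [0, 0, 0], 28], [[2, 3, 90], [0, 0, 0], 28]])

```text
time_s: 8.37
tcp_pos: [0.5697, 0.1173, 0.1366]
tcp_rot: [[-0.284, 0.959, 0.003], [0.959, 0.284, 0.001], [0.0, 0.003, -1.0]]
contact_force: [0.7, -0.5, -0.5]
finger_gap: 0.329
gripper_force: 0.0
```

```bash
python3 -c "
from h import *
print(rel([.567,.1167,.084],down(16.5)))"
```

```text
([0.2, -3.0, 52.6], [0.0034, -0.0, 0.0001])
```

Request:
send_rows(motion=[[[0, -2.5, 10], [0, 0, 0], 28], [[0, -2.5, 25], [0, 0, 0], 28], [[0, -2.5, 40], [0, 0, 0], 28], [[0, -2.5, 50], [0, 0, 0], 28], [[0, -2.5, 52], [0, 0, 0], 28], [[0, -2.5, 52], [0, 0, 0], 28], [[0, -2.5, 52], [0, 0, 0], 28], [[0, -2.5, 52], [0, 0, 0], 5], [[0, -2.5, 52], [0, 0, 0], 5], [[0, -2.5, 52], [0, 0, 0], 5], [[0, -2.5, 52], [0, 0, 0], 5], [[0, -2.5, 52], [0, 0, 0], 5], [[0, -2.5, 52], [0, 0, 0], 5], [[0, -2.5, 52], [0, 0, 0], 5]], grip_force=40)

```text
time_s: 9.53
tcp_pos: [0.5666, 0.1165, 0.0832]
tcp_rot: [[-0.284, 0.959, 0.002], [0.959, 0.284, 0.001], [0.0, 0.002, -1.0]]
contact_force: [1.4, -1.2, 7.0]
finger_gap: 0.106
gripper_force: 40.6
```

Request:
send_rows(motion=[[[0, 0, -5], [0, 0, 0], 5], [[0, 0, -15], [0, 0, 0], 5], [[0, 0, -25], [0, 0, 0], 5], [[0, 0, -35], [0, 0, 0], 5], [[0, 0, -45], [0, 0, 0], 5], [[0, 0, -55], [0, 0, 0], 5], [[0, 0, -65], [0, 0, 0], 5], [[0, 0, -80], [0, 0, 0], 5], [[0, 0, -95], [0, 0, 0], 5], [[0, 0, -110], [0, 0, 0], 5], [[0, 0, -125], [0, 0, 0], 5], [[0, 0, -140], [0, 0, 0], 5], [[0, 0, -150], [0, 0, 0], 5], [[0, 0, -155], [0, 0, 0], 5], [[0, 0, -155], [0, 0, 0], 5], [[0, 0, -155], [0, 0, 0], 5]])

```text
time_s: 10.87
tcp_pos: [0.5655, 0.1163, 0.237]
tcp_rot: [[-0.284, 0.959, -0.0], [0.959, 0.284, 0.0], [0.0, -0.0, -1.0]]
contact_force: [0.4, -0.2, -0.8]
finger_gap: 0.111
gripper_force: 39.6
```

Run:
```python
from h import *
d=shot('wrist','w3.png');a=shot('scene');P=cloud(a);h=cv2.cvtColor(a['pixels'],cv2.COLOR_RGB2HSV)
s=get_state();print(s['tcp_pos'],s['contact_force'],s['finger_gap'])
cv2.imwrite('pics/s3c.png',np.hstack([cv2.resize(a['pixels'][80:225,150:300,::-1],None,fx=3,fy=3),cv2.resize(d['pixels'][:,:,::-1],None,fx=.66,fy=435/384)[:, :340]]))
for x in (([.40,.02,.26],down(5)),([.454,-.178,.27],down(-3.7))): print(rel(*x))
```

```text
[0.5651398  0.11623121 0.23640803] [ 0.16688986  0.58478667 -1.17417023] 0.10771815398489576
([-45.4, -185.7, -23.3], [-0.0015, 0.0002, 0.2007])
([-250.6, -190.2, -33.3], [-0.0015, 0.0003, 0.3526])
```

View pics/s3c.png

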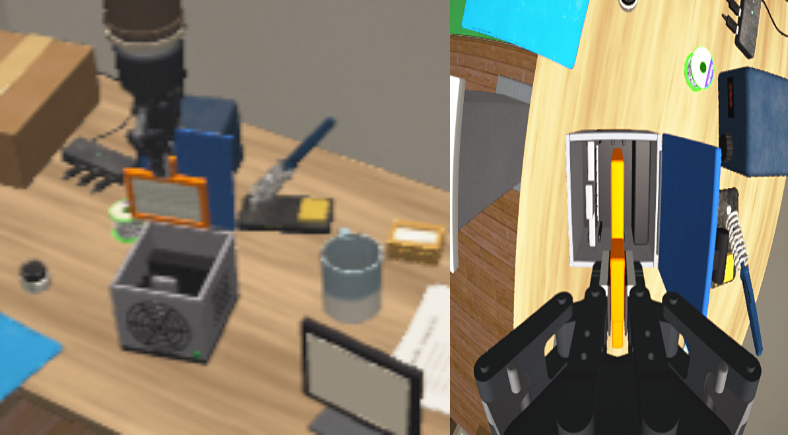

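The filter is out, held upright (orange frame at (165,195) in the left crop), and the carbon filter stays in the box. I carry it to the light.

Request:
send_rows(motion=[[[-10, -8, -15], [0, 0, 0.02], 5], [[-28, -21, -20], [0, 0, 0.05], 5], [[-48, -37, -20], [0, 0, 0.08], 5], [[-70, -54, -20], [0, 0, 0.11], 5], [[-92, -70, -20], [0, 0, 0.14], 5], [[-114, -87, -20], [0, 0, 0.17], 5], [[-136, -104, -20], [0, 0, 0.2], 5], [[-158, -121, -20], [0, 0, 0.23], 5], [[-180, -138, -20], [0, 0, 0.26], 5], [[-200, -153, -20], [0, 0, 0.29], 5], [[-220, -168, -20], [0, 0, 0.32], 5], [[-236, -180, -20], [0, 0, 0.345], 5], [[-246, -188, -20], [0, 0, 0.3526], 5], [[-251, -192, -20], [0, 0, 0.3526], 5], [[-251, -192, -20], [0, 0, 0.3526], 5], [[-251, -192, -20], [0, 0, 0.3526], 5], [[-251, -192, -20], [0, 0, 0.3526], 5], [[-251, -192, -20], [0, 0, 0.3526], 5]])

```text
time_s: 12.47
tcp_pos: [0.4534, -0.1777, 0.2571]
tcp_rot: [[0.062, 0.998, -0.0], [0.998, -0.062, 0.0], [0.0, -0.0, -1.0]]
contact_force: [0.7, 0.3, -0.9]
finger_gap: 0.111
gripper_force: 39.5
```

```bash
cat > m.py <<'E'
from h import *
import sys
d=shot('wrist',sys.argv[1]);a=shot('scene');t=shot('top')
s=get_state();print(s['tcp_pos'],s['time_s'],s['contact_force'],s['finger_gap'])
for n,d_,P in(('w',d,wcloud(d)),('s',a,cloud(a)),('t',t,cloud(t))):
    h=cv2.cvtColor(d_['pixels'],cv2.COLOR_RGB2HSV);tc=s['tcp_pos']
    k=(h[...,0]>5)&(h[...,0]<22)&(h[...,1]>150)&(h[...,2]>90)&(np.linalg.norm(P-tc,axis=-1)<.12)
    q=P[k]
    if len(q)>20: print(n,'filter',len(q),cv2.minAreaRect(q[:,:2].astype(np.float32)*1000),np.percentile(q[:,2],[1,99]))
    k=(abs(P[...,0]-.51)<.03)&(abs(P[...,1]+.18)<.11)&(P[...,2]>.125)&(P[...,2]<.155)&(h[...,2]<90)
    q=P[k]
    if len(q)>20: print(n,'paneltop',len(q),q.mean(0),cv2.minAreaRect(q[:,:2].astype(np.float32)*1000))
    k=(abs(P[...,0]-.5)<.03)&(abs(P[...,1]+.18)<.065)&(P[...,2]>.045)&(P[...,2]<.125)&(h[...,2]>110)
    q=P[k]
    if len(q)>20:
        c=np.linalg.lstsq(np.c_[q[:,1:],np.ones(len(q))],q[:,0],rcond=None)[0];print(n,'win',len(q),c,'x at mid',c@[-.182,.085,1])
E
python3 m.py w4.png
```

```text
[ 0.45315262 -0.17821071  0.25721055] 12.6167 [-1.39834246 -0.10752789 -1.05048532] 0.10322173890900768
w filter 3417 ((453.9044494628906, -176.76239013671875), (99.10450744628906, 10.286271095275879), 86.307373046875) [0.20484657 0.2804102 ]
w paneltop 2581 [ 0.509743   -0.17470287  0.14331569] ((510.39361572265625, -181.14981079101562), (158.02041625976562, 14.432146072387695), 86.14945220947266)
s filter 204 ((448.3987731933594, -180.9226531982422), (29.63434600830078, 98.80703735351562), 2.704740285873413) [0.18353607 0.27853272]
s paneltop 78 [ 0.50163521 -0.23610256  0.13959075] ((502.8767395019531, -232.3712921142578), (61.92634201049805, 13.720897674560547), 86.20753479003906)
s win 481 [ 0.06941533 -0.00350207  0.51427153] x at mid 0.5013402668280466
t paneltop 33 [ 0.51595706 -0.11473972  0.14369679] ((515.7888793945312, -115.09542083740234), (11.483935356140137, 22.39234733581543), 1.1908929347991943)
```

View pics/w4.png

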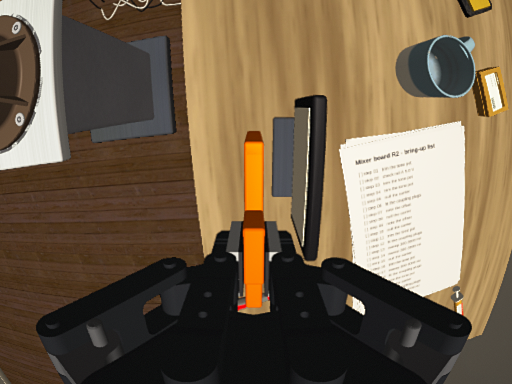

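The wrist view shows the filter (x≈254, rows 130–305) parallel to the light panel (x≈310) and in front of it. It measures 50 mm in front, 0.6 mm off centre and 0.1° off parallel, so I descend 134 mm.

Request:
send_rows(motion=[[[0, -1, 8], [0, 0, 0], 5], [[0, -1, 20], [0, 0, 0], 5], [[0, -1, 35], [0, 0, 0], 5], [[0, -1, 50], [0, 0, 0], 5], [[0, -1, 65], [0, 0, 0], 5], [[0, -1, 80], [0, 0, 0], 5], [[0, -1, 95], [0, 0, 0], 5], [[0, -1, 108], [0, 0, 0], 5], [[0, -1, 119], [0, 0, 0], 5], [[0, -1, 127], [0, 0, 0], 5], [[0, -1, 132], [0, 0, 0], 5], [[0, -1, 134], [0, 0, 0], 5], [[0, -1, 134], [0, 0, 0], 5], [[0, -1, 134], [0, 0, 0], 5], [[0, -1, 134], [0, 0, 0], 5], [[0, -1, 134], [0, 0, 0], 5], [[0, -1, 134], [0, 0, 0], 5], [[0, -1, 134], [0, 0, 0], 5]])

```text
time_s: 14.12
tcp_pos: [0.452, -0.1788, 0.1236]
tcp_rot: [[0.065, 0.998, 0.001], [0.998, -0.065, 0.0], [0.0, 0.001, -1.0]]
contact_force: [-0.1, 0.4, -1.3]
finger_gap: 0.106
gripper_force: 39.5
```

```bash
python3 m.py w5.png
python3 - <<'E'
from h import *
a=shot('scene');cv2.imwrite('pics/s5.png',cv2.resize(a['pixels'][100:290,140:400,::-1],None,fx=3,fy=3))
E
```

```text
[ 0.45194553 -0.17882772  0.12340075] 14.2667 [-0.11985741 -0.76077535 -1.13359697] 0.11125181372615447
w filter 3426 ((452.5332946777344, -178.19717407226562), (99.56734466552734, 10.359472274780273), 86.21856689453125) [0.07141341 0.1467207 ]
w paneltop 6260 [ 0.51023592 -0.14521774  0.14233074] ((510.9595031738281, -161.19839477539062), (118.92340850830078, 14.285703659057617), 86.28413391113281)
s filter 188 ((449.0881652832031, -182.3251190185547), (70.66885375976562, 82.62863159179688), 32.9052619934082) [0.04824173 0.17062024]
s paneltop 108 [ 0.50235769 -0.22399475  0.13968996] ((503.7552490234375, -217.80917358398438), (90.53614044189453, 14.180404663085938), 87.25199890136719)
s win 284 [ 0.08041598 -0.00281542  0.51659244] x at mid 0.5017174213407829
t paneltop 43 [ 0.51564027 -0.11851679  0.14456232] ((515.5602416992188, -119.36217498779297), (12.135615348815918, 30.948463439941406), 2.3122992515563965)
```

View pics/s5.png

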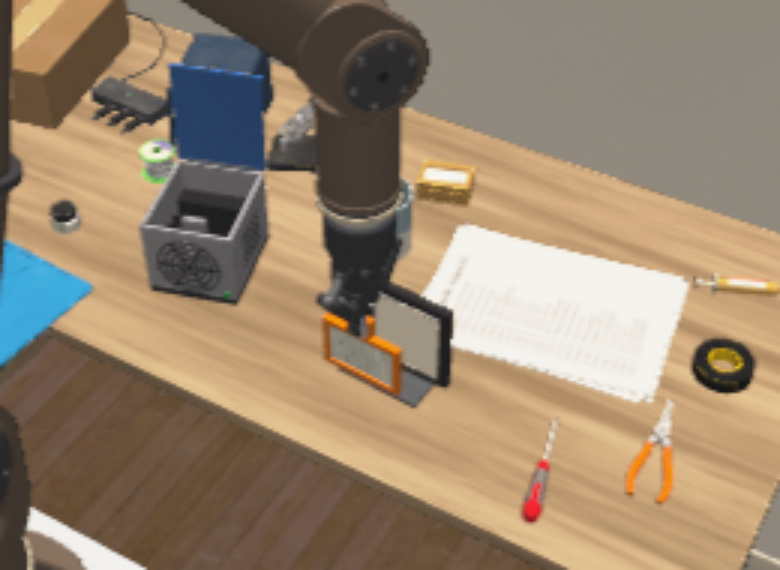

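The filter (360,355) hangs upright and free in front of the window, about 51 mm away and 1 mm off centre. The flap is up and the bystanders are untouched, so I hand the job in.

```bash
python3 -c "
from rig import *
print(finish_job())"
```

```text
the job is handed in; nothing more can be done
None
```

The job is handed in at about 14 s: the flap stands open, the carbon filter is still in its slot, and the arm is holding the pleated filter upright about 51 mm in front of the light window, within 1 mm of centre and clear of the light.

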